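Tip the sorted tube caps into the green tub

TASK

At the sample desk, bring the green tub to the tipping tray and stand it on the table against the front of the tray's stand, centred below the tray's open end. Then tip the tray forward by its black push bar until all six green caps have slid off into the tub, lower the tray gently back to level (do not let it drop) and let go, leaving the tub with the caps where it is. Do not touch the caps, and leave the orange tub, the rack of tubes, the mouse and the stapler alone.

Things in the scene. Friction and masses are not known exactly. Their poses are not given: they have to be found in the camera images.
- stand: Grey stand fixed to the table, carrying a tipping tray. Origin on the table straight below the tray's pivot; x points level from the tray's closed rear end to its open end, y along the pivot, z up. Foot plate 100 mm wide, x = -110..+5 mm; front plate 103 mm high, its face at x = +5; rear rest for the tray at x = -87..-73; two ears beside the tray at the pivot, 128 mm high, |y| up to 54 mm.
- tray (a joint): Angle (rad) of the aluminium tipping tray: 0 level, grows as its push bar swings forward (stand +x) and its rear end rises; stop at 0.90. It falls back by its own weight (about 2 N at the bar; let go when tipped, it slams). The caps start to slide between 0.4 and 0.65. 150 x 82 mm, three walls 20 mm high. Level, its floor is 121 mm above the table, from stand x = -96 to +50 mm (the open edge).
- push_bar (a point): Middle of the tray's push bar: a black round bar, 12 mm thick, 90 mm long, parallel to the pivot, held over the tray by two 8 mm uprights at its side walls (78 mm apart), open between them. With the tray level it is straight above the pivot, 110 mm from it, 225 mm above the table; it swings with the tray, on a circle about the pivot, forward (stand +x) and down.
- pivot (a point): Middle of the tray's pivot axis, 115 mm above the table, on the stand.
- tub_spot (a point): Point on the table where the middle of the tub belongs: 76 mm in front of the pivot (stand x), in the middle of the tray's width. A tub there is within 1 mm of the stand's front plate.
- green_tub: Green round open tub, loose, 0.25 kg: 140 mm outer diameter, 55 mm high, upright wall 8 mm thick, floor 6 mm thick. Origin at the centre of its underside; z up.
- orange_tub: Orange round tub of the same size and shape, with a few red caps in it; it stays where it is. Origin at the centre of its underside.
- full_rack: White tube rack, 96 x 184 mm, 97 mm high with green-capped tubes. Bystander, loose. Origin at the centre of its underside.
- mouse: Black computer mouse, 100 x 58 x 30 mm. Bystander, loose. Origin at the centre of its underside.
- stapler: Blue stapler, 35 x 130 mm, 45 mm high. Bystander, loose. Origin at the centre of its underside.
- cap0: One of six green ribbed tube caps lying loose on the tray, a disc 24 mm in diameter, 15 mm high, about 12 g. Origin at the centre of its flat underside.
- cap1: One of six green ribbed tube caps lying loose on the tray, a disc 24 mm in diameter, 15 mm high, about 12 g. Origin at the centre of its flat underside.
- cap2: One of six green ribbed tube caps lying loose on the tray, a disc 24 mm in diameter, 15 mm high, about 12 g. Origin at the centre of its flat underside.
- cap3: One of six green ribbed tube caps lying loose on the tray, a disc 24 mm in diameter, 15 mm high, about 12 g. Origin at the centre of its flat underside.
- cap4: One of six green ribbed tube caps lying loose on the tray, a disc 24 mm in diameter, 15 mm high, about 12 g. Origin at the centre of its flat underside.
- cap5: One of six green ribbed tube caps lying loose on the tray, a disc 24 mm in diameter, 15 mm high, about 12 g. Origin at the centre of its flat underside.
Things that resemble listed ones, but are neither listed nor needed, are in the scene too. Of the things like the green_tub, leave any that is blue, pink or yellow; of the rest the larger one is meant.

How it is judged:
On the way, in this order (a step that is already met when the one before it is completed fails the run):
1. the green tub stands upright on the table below the tray's open end (its middle within 40 mm of the tub spot), with the tray still level (horizontal distance between green_tub and tub_spot below 0.04 m and height (world z) of green_tub below 0.006 m and angle between green_tub's own z axis and vertical below 0.1 rad and value of joint tray below 0.1 rad), for 0.2 s.
2. the tray is tipped by more than 0.35 rad with the tub below its open end (value of joint tray above 0.35 rad and horizontal distance between green_tub and tub_spot below 0.045 m), for 0.1 s.
At the end, for the whole second after the job is handed in: All six green caps lie in the green tub (within 62 mm of its axis, below its rim), the tub stands still and upright on the table with its middle within 45 mm of the tub spot, and the tray is level again (below 0.04 rad) (horizontal distance between each of cap0, cap1, cap2, cap3, cap4, cap5 and green_tub below 0.062 m and height (world z) of each of cap0, cap1, cap2, cap3, cap4, cap5 below 0.05 m and horizontal distance between green_tub and tub_spot below 0.045 m and height (world z) of green_tub below 0.006 m and angle between green_tub's own z axis and vertical below 0.1 rad and linear speed of green_tub below 0.02 m/s and value of joint tray below 0.04 rad); the robot touches nothing.
It fails at once if the robot touches a cap (more than 0.5 N) (contact force between any of the fingers, the arm and cap0 above 0.5 N or contact force between any of the fingers, the arm and cap1 above 0.5 N or contact force between any of the fingers, the arm and cap2 above 0.5 N or contact force between any of the fingers, the arm and cap3 above 0.5 N or contact force between any of the fingers, the arm and cap4 above 0.5 N or contact force between any of the fingers, the arm and cap5 above 0.5 N).
It fails at once if the tray is let drop (falls back faster than 2.2 rad/s) (velocity of joint tray below -2.2 rad/s).
It fails at once if the orange tub is moved by more than 30 mm (distance of orange_tub from where it was at the start of the episode above 0.03 m).
It fails at once if the full rack, the mouse or the stapler is moved by more than 30 mm (distance of any of full_rack, mouse, stapler from where it was at the start of the episode above 0.03 m).
It also fails if it takes over 67 s, if anything falls off the work surface, if the arm or the gripper's body presses on something with over 40 N, if the wrist force passes 120 N, or if a joint passes its speed limit or range.

ROBOT

A 7-joint arm with a two-finger parallel gripper is mounted at the origin on the work surface. World frame = base frame: x ahead of the robot, y to its left, z up, the work surface at z = 0. Lengths are in m, angles in rad, forces in N, time in s.
With the tool pointing down it reaches from about 0.425 to 0.925 m from the base axis. Payload 6.8 kg.
Tool frame: the origin (TCP) lies on the front face of the gripper's body, between the roots of the fingers; the fingertips stand 73 mm ahead of it and the grasp point (between the pads) lies 54 mm ahead of it; z points along the fingers, y is the direction in which the jaws open and shut (so a half turn about z gives the same grasp; the last joint's range is limited). The gripper opens to 85 mm and grips with 20 to 120 N. Pads are 22 mm wide; open, the fingers measure 114 mm over their backs; the gripper's body (76 mm by 85 mm) begins 54 mm behind the grasp point. The pads swing forward as they close: fully open they stand 13 mm farther back than shut.
Start: joints at [-1.313, 0.477, 0.022, 1.555, -0.011, 1.109, -0.083], TCP at [0.241, 0.63, 0.304] pointing down, gripper open.
Joint ranges: [-2.96, 2.96], [-0.34, 2.1], [-1.41, 1.46], [0.24, 2.44], [-1.37, 4.51], [0.17, 1.92], [-2.96, 2.96]. Speed limits (rad/s): [2.39, 2.39, 3.14, 3.14, 3.14, 3.14, 3.14].

INTERFACE

Orientations are given as a rotation vector (axis times angle).
In Python, from bench import * gives the robot as it stands.
- The arm moves only by the tool jog_arm, never from a script. Its argument "plan" is a list of rows, each a list of 2 entries, a list of its own where there are three numbers: the shift along the world's x, y, z in cm, then the turn about the world's z in rad. In form: [[[tx, ty, tz], twist], ...]. A call has 1 to 12 rows; each row shifts and turns the commanded pose from where the row before left it; what a row does not reach is not made up. A row lasts 1/10 s, in which the tool goes at most 50 mm and 8.59 degrees, less where a joint would pass 70% of its speed; a pose out of reach is approached as far as the arm can. A call is refused whole if a number of a shift passes 5 or a number of a turn 0.15, either way. A call with a gripper value outside its range is refused whole. "hand" is the finger opening in cm, from 0 to 8.54, set as the call begins (left out, the last holds). The fingers move at their own pace and stop on an object; "grip_force" is the grip in N (left out, the last holds). Time passes only in rows, so rows that do not move let the fingers close. It gives the time, the measured TCP pose, the force and the opening at its end, in the units of the state.
- get_obs(): the state, without advancing time (a new reading comes with each control period).
- grab_frame(name): name is "scene" or "top"; returns the picture (384x512x3 uint8, red, green, blue); there is no depth.
- get_calibration(name): a dict with "intrinsics" (3x3 intrinsics, pixels), "k1" (the pictures are not rectified: a ray, as slopes to the right and down, at radius r is drawn at 1 + k1 r^2 times it, then the intrinsics apply), "xyz" and "orientation" of the camera in the world. Camera axes: x right, y down, z forward; pixel columns grow to the right and rows downward; lengths in m; the calibration is good to about 2 mm. A picture is of the moment at which its call begins. get_calibration takes no time and is no camera call.
- hand_in(): hands the job in, once; it reports no verdict.
The state is a dict: "clock": time; "joints": joint angles; "qvel": joint speeds; "tau": joint torques, N m; "tcp_pos": TCP position; "orientation": TCP orientation; "contact_force": force on the tool from outside, world axes, zero at the start; "moment": the same for the moment, N m; "grip_width": finger opening in m.
Only numpy, scipy, OpenCV 4.12 (cv2) and the standard library are available. Lean on these libraries where they do the work, as an engineer would, in place of code of your own. Each camera call takes 0.05 s, during which the arm holds its last target. There are 200 camera calls.

## Working session

There is one attempt and no reset: what is moved stays moved. The work goes in short steps, Python scripts to look and compute and a tool call to move; the robot and the scene stay as the last step left them, time stands still between calls to the robot, and variables do not carry over. Pictures are saved under pics/ and viewed, about 8 in all and at most 12, crops included, and the job is handed in when it is done.

Besides the shell and the picture viewer there is one more tool, called after ">>>" by a JSON object that holds its "api" and its "payload". jog_arm: Moves the arm, as the interface text tells. Its arguments: {"type":"object","properties":{"plan":{"type":"array","items":{"type":"array"}},"hand":{"type":"number"},"grip_force":{"type":"number"}},"required":["plan"]}

```bash
mkdir -p pics; cat > h.py <<'E'
from bench import *
import numpy as np, cv2
from scipy.spatial.transform import Rotation as R
def cam(n):
    c=get_calibration(n); o=np.array(c["orientation"],float)
    M=o if o.shape==(3,3) else R.from_rotvec(o).as_matrix()
    return np.array(c["intrinsics"]),c["k1"],np.array(c["xyz"]),M
def ray(n,u,v):
    K,k,p,M=cam(n); d=np.array([(u-K[0,2])/K[0,0],(v-K[1,2])/K[1,1]]); s=d.copy()
    for _ in range(20): s=d/(1+k*(s@s))
    return p,M@np.array([s[0],s[1],1])
def onz(n,u,v,z):
    p,d=ray(n,u,v); return p+d*(z-p[2])/d[2]
def proj(n,P):
    K,k,p,M=cam(n); q=M.T@(np.array(P)-p); s=q[:2]/q[2]; s=s*(1+k*(s@s)); return K[0,0]*s[0]+K[0,2],K[1,1]*s[1]+K[1,2]
def save(n,f,crop=None,sc=1.5):
    im=grab_frame(n); full=im
    cv2.imwrite(f"raw_{n}.png",im[:,:,::-1])
    if crop: im=im[crop[1]:crop[3],crop[0]:crop[2]]
    cv2.imwrite("pics/"+f,cv2.resize(im,None,fx=sc,fy=sc,interpolation=cv2.INTER_CUBIC)[:,:,::-1]); return full
E
python3 - <<'E'
from h import *
save("scene","s1.png");save("top","t1.png")
for n in("scene","top"): print(cam(n))
print(get_obs())
E
```

```text
(array([[350.13831621,   0.        , 255.86267934],
       [  0.        , 350.13831621, 187.22149296],
       [  0.        ,   0.        ,   1.        ]]), -0.02764344104034936, array([0.9916761 , 0.37191042, 1.00257502]), array([[-0.73852743,  0.51573616, -0.43427347],
       [ 0.67421506,  0.5617084 , -0.47949737],
       [-0.00335907, -0.64691568, -0.76255414]]))
(array([[364.34291716,   0.        , 259.39804889],
       [  0.        , 364.34291716, 191.34995176],
       [  0.        ,   0.        ,   1.        ]]), -0.10274877924601973, array([ 0.33258944, -0.16656026,  1.29935115]), array([[-0.00773211, -0.9893169 ,  0.1455757 ],
       [-0.99995518,  0.00685428, -0.00653065],
       [ 0.00546307, -0.14561967, -0.98932556]]))
{'clock': 0.1, 'joints': array([-1.31309532,  0.47772067,  0.02238355,  1.55632994, -0.01149619,
        1.10928478, -0.08310978]), 'qvel': array([ 0.00024274, -0.00249113, -0.0020934 , -0.00315124, -0.00099159,
        0.00157505,  0.00101709]), 'tau': array([ 5.20555564e-03, -5.97759748e+01,  1.61436148e+00, -2.81954634e+01,
        1.29078139e-02,  4.95762943e-03, -8.47073665e-06]), 'tcp_pos': array([0.24132695, 0.62995721, 0.30303102]), 'orientation': array([-5.71409401e-01, -3.08903078e+00,  2.52335888e-03]), 'contact_force': array([ 0.26288982, -0.40899064, -0.98983498]), 'moment': array([-0.03904343,  0.03901027,  0.02461302]), 'grip_width': 0.08559639332047025}
```

View pics/s1.png

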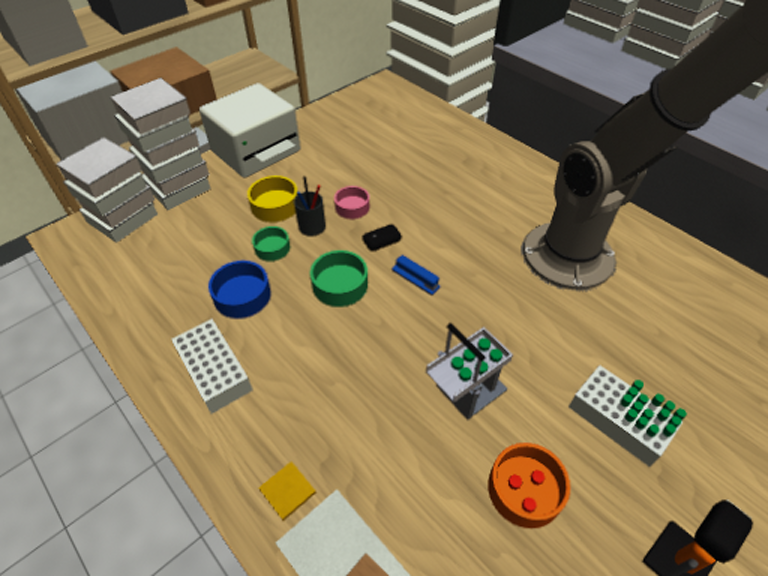

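View pics/t1.png

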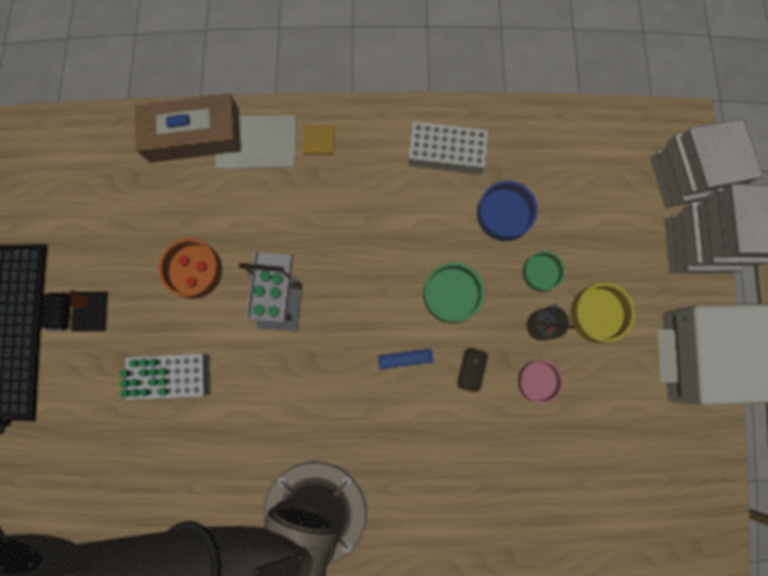

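Scene: the large green tub is at (339,278) in s1 and (453,293) in t1. The small green tub is at (543,271), with blue (507,210), yellow (603,313) and pink (540,381) nearby. The large green one is meant. The tray, at (270,288) in t1, opens toward the top (+x). Next I measure the tub rim and the tray corners and bar, with one close crop.

```bash
python3 - <<'E'
from h import *
t=cv2.imread("raw_top.png"); s=cv2.imread("raw_scene.png")
for n,im,c in(("top",t,(302,195)),("scene",s,(226,185))):
    h=cv2.cvtColor(im,cv2.COLOR_BGR2HSV); m=cv2.inRange(h,(55,90,40),(90,255,255))
    cs,_=cv2.findContours(m,0,1)
    for k in cs:
        if cv2.contourArea(k)>200:
            pts=k[:,0,:].astype(float)
            W=np.array([onz(n,u,v,.055)[:2] for u,v in pts])
            (x,y),r=cv2.minEnclosingCircle(W.astype(np.float32)); print(n,"tub",k[:,0].mean(0),"c",x,y,"r",r)
a=t[150:240,150:215]; b=s[205:285,270:350]
a=cv2.resize(a,(390,540),interpolation=cv2.INTER_CUBIC); b=cv2.resize(b,(400,400),interpolation=cv2.INTER_CUBIC)
o=np.zeros((540,790,3),np.uint8); o[:,:390]=a; o[:400,390:]=b; cv2.imwrite("pics/c1.png",o)
E
```

```text
top tub [302.21495327 194.38317757] c 0.5040032863616943 -0.32305875420570374 r 0.06789859384298325
top tub [361.52238806 180.91044776] c 0.5516060590744019 -0.5344910025596619 r 0.044143594801425934
scene tub [225.77981651 184.88073394] c 0.5217750072479248 -0.3071582615375519 r 0.08802053332328796
scene tub [180.44117647 161.63235294] c 0.5799475312232971 -0.5138182044029236 r 0.06112265959382057
```

View pics/c1.png

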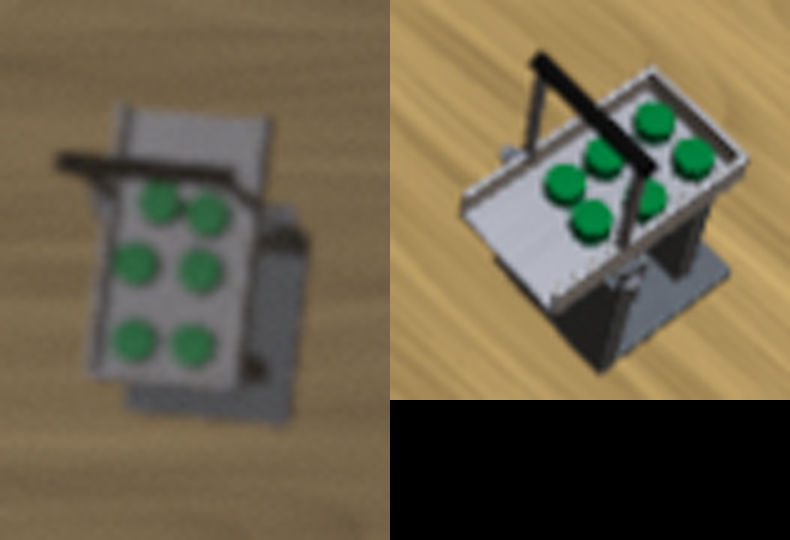

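c1 confirms the tray with six caps. The bar ends are at raw top (160,176.7) and (189.2,179.7), and raw scene (300.2,217) and (321.6,238.4).

```bash
python3 - <<'E'
from h import *
def tri(a,b):
    p,d=ray("top",*a);q,e=ray("scene",*b);A=np.c_[d,-e];s=np.linalg.lstsq(A,q-p,rcond=None)[0]
    return p+d*s[0],q+e*s[1]
for nm,l in dict(bar=[(160,176.7),(189.2,179.7)]).items():
    for u in l: print("top bar",onz("top",*u,.225))
for u in[(300.2,217),(321.6,238.4)]: print("scene bar",onz("scene",*u,.225))
print(tri((160,176.7),(300.2,217)),tri((189.2,179.7),(321.6,238.4)))
# tray wall-top corners: rearR? rear, front
for u in[(322.4,218.6),(341.2,236.6),(285,244.6),(302.6,265.4)]: print("scene tray z.141",onz("scene",*u,.141))
c=lambda x,y:(x/6+150,y/6+150)
for u in[c(90,375),c(240,388),c(122,105),c(268,120)]: print("top tray z.141",onz("top",*u,.141))
for u in[c(293,423),c(307,240),c(125,408)]: print("foot z.006",onz("top",*u,.006))
im=cv2.imread("raw_top.png");m=cv2.inRange(cv2.cvtColor(im,cv2.COLOR_BGR2HSV),(3,150,80),(15,255,255))
k=max(cv2.findContours(m,0,1)[0],key=cv2.contourArea)
W=np.array([onz("top",u,v,.055)[:2] for u,v in k[:,0].astype(float)],np.float32);print("orange",cv2.minEnclosingCircle(W))
E
```

```text
top bar [0.53744059 0.12596559 0.225     ]
top bar [0.52750191 0.03690227 0.225     ]
scene bar [0.53165076 0.04277131 0.225     ]
scene bar [0.54062059 0.12674892 0.225     ]
(array([0.52599659, 0.10962364, 0.28501858]), array([0.56452477, 0.06629202, 0.28056652])) (array([0.54003792, 0.04998819, 0.15590192]), array([0.50279242, 0.10618823, 0.15978797]))
scene tray z.141 [0.43720446 0.05631772 0.141     ]
scene tray z.141 [0.44561159 0.13462473 0.141     ]
scene tray z.141 [0.58397004 0.04351638 0.141     ]
scene tray z.141 [0.59523809 0.1216356  0.141     ]
top tray z.141 [0.43661477 0.12888339 0.141     ]
top tray z.141 [0.42930988 0.04799677 0.141     ]
top tray z.141 [0.58369327 0.11574543 0.141     ]
top tray z.141 [0.57463166 0.03563972 0.141     ]
foot z.006 [0.41963657 0.04104855 0.006     ]
foot z.006 [0.52925947 0.03428582 0.006     ]
foot z.006 [0.42895919 0.14171739 0.006     ]
orange ((0.5672324895858765, 0.29858189821243286), 0.07033669203519821)
```

>>> {"api": "jog_arm", "payload": {"plan": [[[2.4,-3.3,1.0],0.0225],[[2.4,-3.3,1.0],0.0225],[[2.4,-3.3,1.0],0.0225],[[2.4,-3.3,1.0],0.0225],[[2.4,-3.3,1.0],0.0225],[[2.4,-3.3,1.0],0.0225],[[2.4,-3.3,1.0],0.0225],[[2.4,-3.3,1.0],0.0225],[[2.4,-3.3,1.0],0.0225],[[2.4,-3.3,1.0],0.0225],[[2.4,-3.3,1.0],0.0225],[[2.4,-3.3,1.0],0.0225]], "hand": 5}}

```text
clock: 1.3
tcp_pos: [0.53, 0.2327, 0.424]
orientation: [-0.149, -3.138, 0.0]
contact_force: [0.2, 1.1, -0.5]
grip_width: 0.0499
```

>>> {"api": "jog_arm", "payload": {"plan": [[[-0.2,-4.8,0],0],[[-0.2,-4.8,0],0],[[-0.2,-4.8,0],0],[[-0.2,-4.8,0],0],[[-0.2,-4.8,0],0],[[-0.2,-4.8,0],0],[[-0.2,-4.8,0],0],[[-0.2,-4.8,0],0],[[-0.2,-4.8,0],0],[[-0.2,-4.8,0],0],[[-0.2,-4.8,0],0],[[-0.2,-4.8,0],0]]}}

```text
clock: 2.5
tcp_pos: [0.505, -0.3432, 0.4237]
orientation: [-0.15, -3.138, -0.001]
contact_force: [-0.4, 0.2, -0.3]
grip_width: 0.0498
```

>>> {"api": "jog_arm", "payload": {"plan": [[[-0.2,-1.2,-4],0],[[-0.2,-1.2,-4],0],[[-0.2,-1.2,-4],0],[[-0.1,-1.0,-4],0],[[0,0,-2],0],[[0,0,0],0]]}}

```text
clock: 3.1
tcp_pos: [0.4967, -0.3865, 0.2401]
orientation: [-0.151, -3.131, -0.005]
contact_force: [1.2, 1.0, 0.2]
grip_width: 0.05
```

```bash
python3 - <<'E'
from h import *
im=save("scene","s2.png",(130,90,330,240),4); im=save("top","t2.png",(230,100,430,250),4)
print(get_obs()["tcp_pos"],get_obs()["joints"])
# expected tip positions if descended
for n in("scene","top"): print(n,"rim grasp",proj(n,(0.498,-0.389,.055)),"tub c",proj(n,(0.504,-0.323,.055)))
E
```

```text
[ 0.49861492 -0.38763373  0.2442081 ] [ 0.18626415  0.50772127  0.51865751  1.74878428 -0.29754169  0.96422813
  2.29721571]
scene rim grasp (np.float64(216.8151256807381), np.float64(168.6669698051528)) tub c (np.float64(226.81663701978644), np.float64(179.25447546063504))
top rim grasp (np.float64(321.361346319754), np.float64(195.9848874473217)) tub c (np.float64(302.3224271955995), np.float64(194.40348286271976))
```

View pics/s2.png

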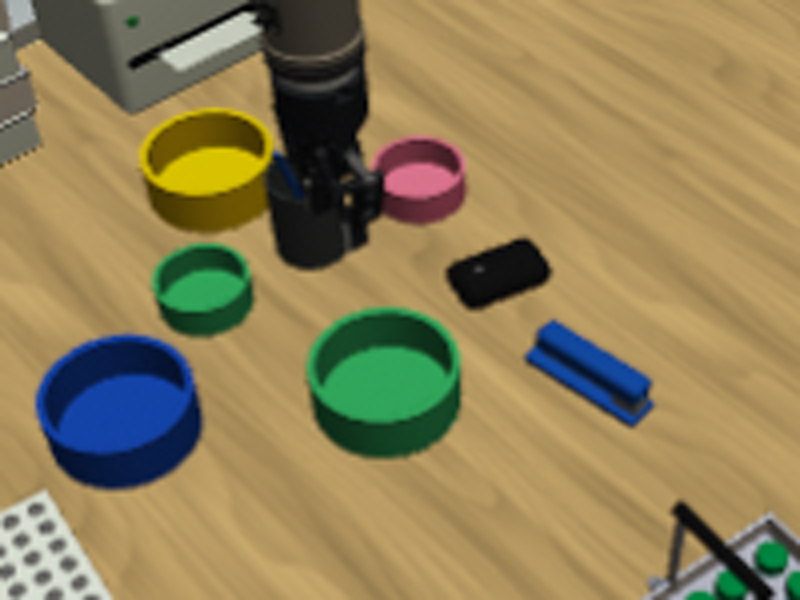

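The scene view shows the tub's rim centre at raw (226,180), against (226.8,179.3) predicted, so the estimate holds. The gripper is clear. Descending.

>>> {"api": "jog_arm", "payload": {"plan": [[[0,-0.1,-3.5],0],[[0,0,-3.5],0],[[0,0,-3],0],[[0,0,-2.4],0],[[0,0,-1.5],0],[[0,0,-1],0],[[0,0,0],0],[[0,0,0],0]]}}

```text
clock: 4.0
tcp_pos: [0.4991, -0.3892, 0.0961]
orientation: [0.15, 3.136, -0.002]
contact_force: [0.3, -0.4, 0.1]
grip_width: 0.0498
```

>>> {"api": "jog_arm", "payload": {"plan": [[[0,0,0],0],[[0,0,0],0],[[0,0,0],0],[[0,0,0],0],[[0,0,0],0],[[0,0,0],0],[[0,0,0],0],[[0,0,0],0]], "hand": 0, "grip_force": 50}}

```text
clock: 4.8
tcp_pos: [0.499, -0.3891, 0.0958]
orientation: [0.15, 3.137, -0.001]
contact_force: [-0.7, 0.2, 6.7]
grip_width: 0.0095
```

>>> {"api": "jog_arm", "payload": {"plan": [[[0,0,0.5],0],[[0,0,1.5],0],[[0,0,1.5],0],[[0,0,0.5],0],[[1,1,0],0],[[1.5,2,0],0.05],[[1.5,3,0],0.08],[[1.5,3,0],0.08],[[1.5,3,0],0.08],[[1.5,3,0],0.08],[[1.5,3,0],0.08],[[1.5,3,0],0.08]], "grip_force": 70}}

```text
clock: 6.0
tcp_pos: [0.6142, -0.1758, 0.1345]
orientation: [0.683, -3.066, -0.001]
contact_force: [0.2, -1.2, -3.3]
grip_width: 0.0091
```

>>> {"api": "jog_arm", "payload": {"plan": [[[1.5,3,0],0.08],[[1.5,3,0],0.08],[[1.5,3,0],0.06],[[1,2,0],0],[[0.5,1,0],0],[[0,0,0],0],[[0,0,0],0],[[0,0,0],0]]}}

```text
clock: 6.8
tcp_pos: [0.6726, -0.061, 0.1348]
orientation: [1.005, -2.975, 0.002]
contact_force: [0.8, -1.0, -3.7]
grip_width: 0.0093
```

```bash
python3 - <<'E'
from h import *
im=save("scene","s3.png",(190,150,390,300),4); save("top","t3.png",(130,100,330,250),4)
print(get_obs()["tcp_pos"],get_obs()["joints"],get_obs()["orientation"],get_obs()["grip_width"])
E
```

```text
[ 0.67284601 -0.06059494  0.13495121] [-0.18446832  0.67301858  0.26224815  1.69014304 -0.22414735  0.80840771
  2.40106702] [ 1.00530433e+00 -2.97566842e+00  1.05651683e-03] 0.008896364738352678
```

View pics/s3.png

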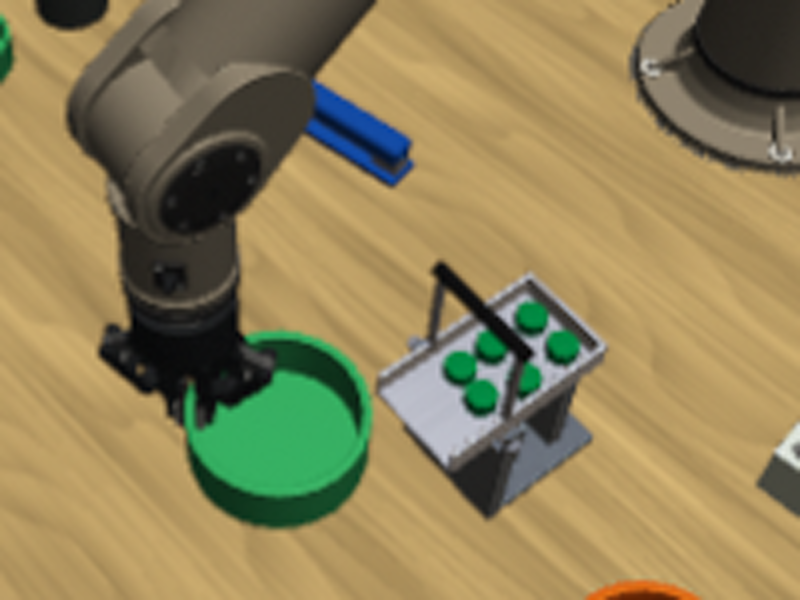

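Scene s3 shows the tub held level at about (278,430) in the crop. The tray is untouched and the arm sits well above the bar. Next I slide it in with margin, look, and then close the gap.

>>> {"api": "jog_arm", "payload": {"plan": [[[0,1.5,0],0],[[0,2,0],0],[[0,2,0],0],[[0,2,-0.5],0],[[0,0.9,-1],0],[[0,0,-1],0],[[0,0,-0.8],0],[[0,0,-0.3],0],[[0,0,0],0],[[0,0,0],0]]}}

```text
clock: 7.9
tcp_pos: [0.6736, 0.0243, 0.099]
orientation: [-1.007, 2.976, -0.001]
contact_force: [0.7, -1.3, -2.5]
grip_width: 0.009
```

```bash
python3 - <<'E'
from h import *
im=save("scene","s4.png",(210,180,370,300),5); t=save("top","t4.png",(150,120,310,240),5)
print(get_obs()["tcp_pos"],get_obs()["contact_force"])
for n,x in(("scene",im),("top",t)):
    m=cv2.inRange(cv2.cvtColor(x,cv2.COLOR_RGB2HSV),(55,90,40),(90,255,255))
    k=max(cv2.findContours(m,0,1)[0],key=cv2.contourArea); print(n,cv2.boundingRect(k))
    for P in[(0.633,.076,.058),(0.611,.076,.058)]: print(proj(n,P))
E
```

```text
[0.67381935 0.02481676 0.09940324] [ 0.62073896  0.18496023 -2.19779992]
scene (255, 257, 48, 51)
(np.float64(279.398855340977), np.float64(276.4335018460927))
(np.float64(284.7095244430078), np.float64(271.75528404075186))
top (350, 168, 23, 25)
(np.float64(187.56834265612795), np.float64(158.59006704760898))
(np.float64(187.41591397118214), np.float64(164.72812633659188))
```

View pics/s4.png

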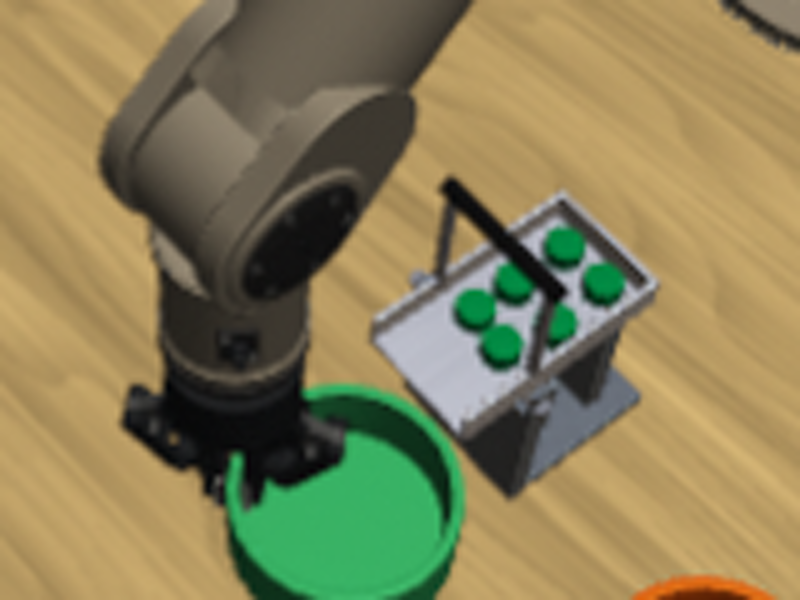

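The tub is in front of the tray with its rim centre near (345,495) in the crop. Laterally it is centred. Now easing it back to the front plate.

>>> {"api": "jog_arm", "payload": {"plan": [[[-0.5,0.05,0],0],[[-0.5,0.05,0],0],[[-0.4,0,0],0],[[-0.2,0,0],0],[[0,0,0],0],[[0,0,0],0]]}}

```text
clock: 8.6
tcp_pos: [0.6575, 0.0264, 0.099]
orientation: [-1.009, 2.975, -0.0]
contact_force: [0.3, 0.0, -4.0]
grip_width: 0.0089
```

>>> {"api": "jog_arm", "payload": {"plan": [[[-0.2,0,0],0],[[-0.2,0,0],0],[[0,0,0],0],[[0,0,0],0]]}}

```text
clock: 9.0
tcp_pos: [0.6534, 0.0264, 0.0989]
orientation: [-1.009, 2.975, -0.0]
contact_force: [-0.4, 0.2, -3.4]
grip_width: 0.0086
```

>>> {"api": "jog_arm", "payload": {"plan": [[[-0.2,0,0],0],[[-0.1,0,0],0],[[0,0,0],0],[[0,0,0],0]]}}

```text
clock: 9.4
tcp_pos: [0.6505, 0.0264, 0.0989]
orientation: [-1.009, 2.975, 0.0]
contact_force: [0.2, 0.1, -2.8]
grip_width: 0.009
```

>>> {"api": "jog_arm", "payload": {"plan": [[[-0.2,0,0],0],[[0,0,0],0],[[0,0,0],0]]}}

```text
clock: 9.7
tcp_pos: [0.6491, 0.0262, 0.0993]
orientation: [-1.008, 2.974, -0.001]
contact_force: [2.2, -0.8, -2.4]
grip_width: 0.0089
```

Contact with the plate begins here (2.2 N in x), which matches the expected spot. Setting down and releasing.

>>> {"api": "jog_arm", "payload": {"plan": [[[0,0,-0.3],0],[[0,0,-0.1],0],[[0,0,0],0],[[0,0,0],0]]}}

```text
clock: 10.1
tcp_pos: [0.6492, 0.0263, 0.0958]
orientation: [-1.008, 2.974, -0.0]
contact_force: [0.1, 0.0, 5.1]
grip_width: 0.0093
```

>>> {"api": "jog_arm", "payload": {"plan": [[[0,0,0],0],[[0,0,0],0],[[0,0,0],0],[[0,0,0],0],[[0,0,0],0]], "hand": 3}}

```text
clock: 10.6
tcp_pos: [0.6482, 0.0264, 0.0947]
orientation: [1.009, -2.975, -0.0]
contact_force: [-0.9, 0.1, 0.1]
grip_width: 0.0298
```

>>> {"api": "jog_arm", "payload": {"plan": [[[0,0,2],0],[[0,0,4],0],[[0,0,5],0],[[0,0,5],0],[[0,0,5],0],[[0,0,5],0],[[0,0,2],0]]}}

```text
clock: 11.3
tcp_pos: [0.6498, 0.0259, 0.3809]
orientation: [-1.006, 2.968, -0.002]
contact_force: [1.0, -0.1, -0.2]
grip_width: 0.0303
```

>>> {"api": "jog_arm", "payload": {"plan": [[[-2,0.8,0],-0.1],[[-2,0.8,0],-0.1],[[-2,0.8,0],-0.1],[[-2,0.8,0],-0.1],[[-2,0.8,0],-0.1],[[-2,0.8,0],-0.1],[[-2,0.8,0],-0.1],[[-1.7,0.5,0],-0.046],[[0,0,0],0],[[0,0,0],0]], "hand": 0}}

```text
clock: 12.3
tcp_pos: [0.4916, 0.0873, 0.3752]
orientation: [0.142, 3.138, 0.001]
contact_force: [0.1, -0.4, -0.5]
grip_width: -0.0003
```

```bash
python3 - <<'E'
from h import *
im=save("scene","s5.png",(230,150,390,300),4)
o=get_obs();print(o["tcp_pos"],o["contact_force"],o["grip_width"],o["orientation"],o["clock"])
E
```

```text
[0.49196325 0.08711871 0.37511595] [-0.12465863  0.13071681  0.6432017 ] 4.276481176658754e-05 [1.42923866e-01 3.13759780e+00 2.33386606e-04] 12.35
```

View pics/s5.png

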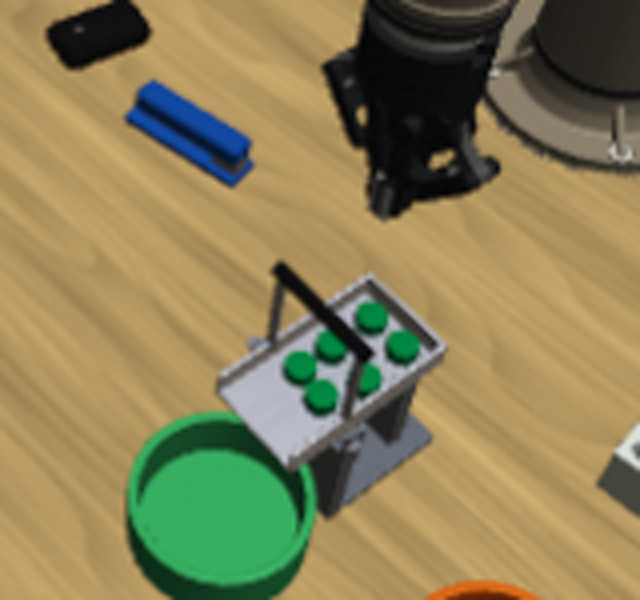

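The tub stands in front of the tray, rim centre at (220,500) in the crop, upright, with the tray level. The closed fingers are behind the bar, which spans (278,268)–(365,352). Descending and feeling for the bar.

>>> {"api": "jog_arm", "payload": {"plan": [[[0,0,-2.5],0],[[0,0,-3],0],[[0,0,-2.5],0],[[0,0,-1.2],0],[[0,0,-0.5],0],[[0.5,-0.05,0],0],[[0.5,-0.05,0],0],[[0.4,-0.05,0],0],[[0,0,0],0],[[0,0,0],0]]}}

```text
clock: 13.35
tcp_pos: [0.5057, 0.0859, 0.2783]
orientation: [0.144, 3.138, 0.001]
contact_force: [-1.1, 0.9, 0.6]
grip_width: -0.0001
```

```bash
python3 - <<'E'
from h import *
im=save("scene","s6.png",(270,170,370,270),6)
o=get_obs();print(o["tcp_pos"],o["contact_force"],o["clock"])
E
```

```text
[0.50549493 0.08588246 0.27817129] [ 0.1162664  -0.61167377 -0.01713145] 13.4
```

View pics/s6.png

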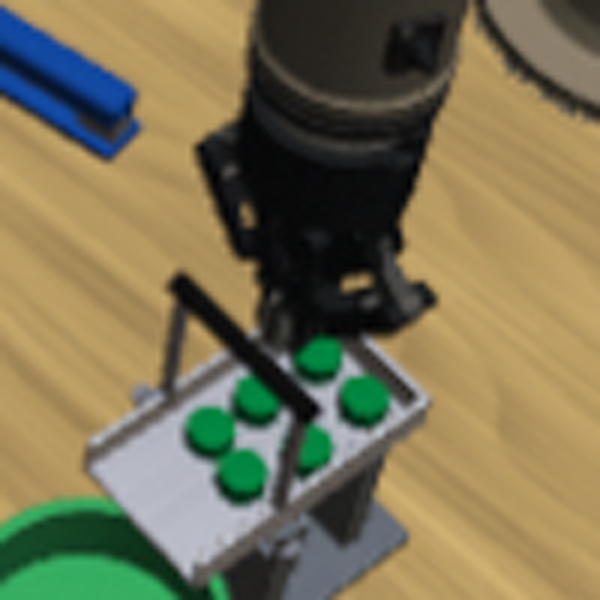

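The fingers are just behind the middle of the bar, tip near (275,320) in the crop, with no contact yet. Pushing forward along the arc.

>>> {"api": "jog_arm", "payload": {"plan": [[[0.4,-0.04,0],0],[[0.4,-0.04,0],0],[[0.4,-0.04,0],0],[[0.4,-0.04,0],0],[[0.4,-0.04,0],0],[[0.4,-0.04,-0.05],0],[[0.4,-0.04,-0.1],0],[[0.4,-0.04,-0.1],0],[[0.4,-0.04,-0.1],0],[[0.4,-0.04,-0.15],0],[[0.4,-0.04,-0.15],0],[[0.4,-0.04,-0.2],0]]}}

```text
clock: 14.6
tcp_pos: [0.5538, 0.081, 0.2693]
orientation: [0.144, 3.138, 0.0]
contact_force: [-2.4, 1.3, 0.8]
grip_width: -0.0003
```

>>> {"api": "jog_arm", "payload": {"plan": [[[0.4,-0.04,-0.2],0],[[0.4,-0.04,-0.2],0],[[0.4,-0.04,-0.2],0],[[0.4,-0.04,-0.25],0],[[0.4,-0.04,-0.25],0],[[0.4,-0.04,-0.3],0],[[0.4,-0.04,-0.3],0],[[0.4,-0.04,-0.3],0],[[0.3,-0.03,-0.3],0],[[0,0,0],0],[[0,0,0],0],[[0,0,0],0]]}}

```text
clock: 15.8
tcp_pos: [0.5882, 0.0775, 0.2463]
orientation: [-0.144, -3.138, 0.0]
contact_force: [-0.9, -0.5, 0.2]
grip_width: -0.0
```

```bash
python3 - <<'E'
from h import *
im=save("scene","s7.png",(230,170,390,300),4.5)
o=get_obs();print(o["tcp_pos"],o["contact_force"],o["clock"])
E
```

```text
[0.58815352 0.0775292  0.24637115] [-0.86031655 -0.24152237  0.39694778] 15.85
```

View pics/s7.png

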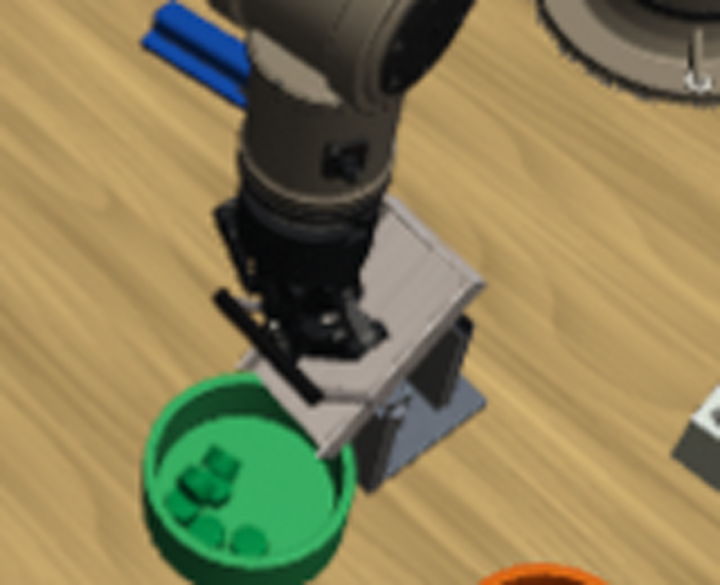

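Tipped to about 0.75 rad. Six caps are visible in the tub, around (182–250, 462–540), and the visible part of the tray is empty. Lowering slowly along the same arc.

>>> {"api": "jog_arm", "payload": {"plan": [[[-0.2,0.02,0.15],0],[[-0.4,0.04,0.35],0],[[-0.4,0.04,0.35],0],[[-0.4,0.04,0.3],0],[[-0.4,0.04,0.25],0],[[-0.4,0.04,0.25],0],[[-0.4,0.04,0.2],0],[[-0.4,0.04,0.2],0],[[-0.4,0.04,0.2],0],[[-0.4,0.04,0.2],0],[[-0.4,0.04,0.2],0],[[-0.4,0.04,0.15],0]]}}

```text
clock: 17.05
tcp_pos: [0.5422, 0.0822, 0.2746]
orientation: [0.144, 3.138, 0.0]
contact_force: [-1.8, -0.4, -0.8]
grip_width: 0.0002
```

>>> {"api": "jog_arm", "payload": {"plan": [[[-0.4,0.04,0.1],0],[[-0.4,0.04,0.1],0],[[-0.4,0.04,0.1],0],[[-0.3,0.03,0.1],0],[[-0.3,0.03,0],0],[[-0.3,0.03,0],0],[[-0.3,0.03,0],0],[[-0.3,0.03,0],0],[[-0.3,0.03,0],0],[[-0.3,0.03,0],0],[[-0.3,0.03,0],0],[[0,0,0],0]]}}

```text
clock: 18.25
tcp_pos: [0.5061, 0.0858, 0.2784]
orientation: [-0.144, -3.138, -0.0]
contact_force: [0.4, -0.6, 0.6]
grip_width: 0.0003
```

>>> {"api": "jog_arm", "payload": {"plan": [[[-0.4,0.04,0],0],[[-0.4,0.04,0],0],[[-0.4,0.04,0],0],[[-0.4,0.04,0],0],[[-0.4,0.04,0],0],[[0,0,2],0],[[0,0,4],0],[[0,0,4],0],[[0,0,4],0],[[0,0,2],0],[[0,0,0],0],[[0,0,0],0]]}}

```text
clock: 19.45
tcp_pos: [0.4862, 0.0877, 0.4382]
orientation: [0.144, 3.138, 0.001]
contact_force: [-0.0, 0.7, -0.5]
grip_width: -0.0001
```

```bash
python3 - <<'E'
from h import *
im=save("scene","s8.png",(230,170,390,300),5)
o=get_obs();print(o["tcp_pos"],o["contact_force"],o["clock"])
E
```

```text
[0.4858693 0.0877045 0.4374066] [-0.00756224 -0.15416832  0.06030963] 19.5
```

View pics/s8.png

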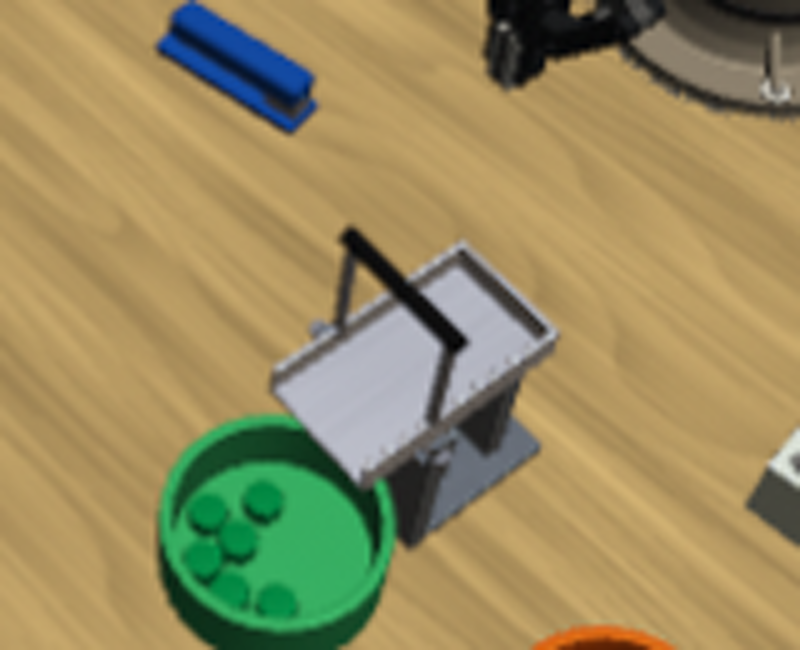

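The tray is empty and level, six caps lie in the upright tub ((190–280, 500–605) in the crop), and the robot is clear. Handing in.

```bash
python3 -c "
from bench import *
print(hand_in())"
```

```text
the job is handed in; nothing more can be done
None
```

The job is done and handed in at about 19.5 s of the 67 s allowed; the hand-in reported no verdict.

I carried the larger green tub by its rim and stood it against the front of the stand. I then pushed the tray's bar forward to roughly 0.75 rad (estimated from how far the tool moved). I lowered the tray slowly on the fingers and backed the arm away.

- **Caps and tray:** the last picture shows all six caps in the upright tub. The tray is empty and looks level, and the arm is clear of everything.
- **Tub position:** I stopped sliding it back when about 2 N of contact showed against the front plate. The scene camera puts the rim about 3 pixels (roughly 8 mm) further forward than I calculated. That is about the size of the disagreement between the two cameras and well inside the 45 mm allowed.
- **Other objects:** the stapler looked unmoved in the last picture. I did not measure the orange tub, the rack or the mouse again at the end, but I saw no contact with them.

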